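Unlock a spring extension rig and hold its slide at the mark

ROBOT

A 6-joint arm with a two-finger parallel gripper is mounted at the origin on the work surface. World frame = base frame: x ahead of the robot, y to its left, z up, the work surface at z = 0. Lengths are in mm, angles in degrees, forces in N, time in s.
With the tool pointing down it reaches from about 350 to 975 mm from the base axis. Payload 17.4 kg.
Tool frame: the origin (TCP) lies on the centre line of the jaws, within the pads' length; the fingertips stand 25 mm ahead of it and the grasp point (between the pads) lies 6 mm ahead of it (r.tip_extent is the distance from the TCP to the fingertips, in mm); z points along the fingers, y is the line along which they close (so a half turn about z gives the same grasp; the last joint's range is limited). The gripper opens to 85 mm and grips with 20 to 120 N. Pads are 22 mm wide; open, the fingers measure 114 mm over their backs; the gripper's body (76 mm by 85 mm) begins 54 mm behind the grasp point. The pads swing forward as they close: fully open they stand 13 mm farther back than shut.
Start: joints at [68.766, 6.646, 82.598, -0, 90.757, -2.166], TCP at [220.524, 637.967, 256.303] pointing down, gripper open.
Joint ranges: [-162.19, 162.19], [-47.58, 125.68], [4.15, 143.07], [-65.23, 245.23], [0.69, 171.88], [-170.13, 170.13]. Speed limits (degrees/s): [108.29, 108.29, 127.2, 180, 180, 180].

INTERFACE

Orientations are given as [roll, pitch, yaw] about the fixed x, y, z axes, in that order (R = Rz(yaw) Ry(pitch) Rx(roll)).
In Python, from plant import r gives the robot as it stands.
- The arm moves only by the tool carry_out, never from a script. Its arguments are lists of equal length, an entry for each row: "claw": the finger opening in m, from 0 to 0.0854; "linear": the shift along the tool's x, y, z in m, a list of three; "turn": the turn about the tool's z in rad. A call has 1 to 12 rows; each row is the pose to reach, as a shift and turn from the pose commanded when the call began, along the tool's axes at that moment; what a row does not reach only later rows make up. A row lasts 1/12 s, in which the tool goes at most 41.7 mm and 7.16 degrees, less where a joint would pass 70% of its speed; a pose out of reach is approached as far as the arm can. A call with a gripper value outside its range is refused whole. The fingers move at their own pace and stop on an object; "grip_force" is the grip in N (left out, the last holds). Time passes only in rows, so rows that repeat a pose let the fingers close. It gives the time, the measured TCP pose, the force, the opening and the grip force at its end, in the units of the state.
- r.sense(): the state, without advancing time (a new reading comes with each control period).
- r.camera(name): name is "scene" or "top" or "wrist"; returns a dict with "frame" (480x640x3 uint8, blue, green, red), "fx", "fy", "cx", "cy" (pixels), "k1" (the pictures are not rectified: a ray, as slopes to the right and down, at radius r is drawn at 1 + k1 r^2 times it, then the intrinsics apply), "rvec" (rotation vector, rad) and "tvec" (3), from world to camera coordinates, as OpenCV has them. Camera axes: x right, y down, z forward; pixel columns grow to the right and rows downward; lengths in mm; the calibration is good to about 2 mm. A picture is of the moment at which its call begins. There is no depth.
- r.finish_job(): hands the job in; it is judged then, once.
The state is a dict: "clock": time; "qpos": joint angles; "dq": joint speeds; "tau": joint torques, N m; "tool_pos": TCP position; "orientation": TCP orientation; "ft_force": force on the tool from outside, world axes, zero at the start; "moment": the same for the moment, N m; "width": opening from 0.0 (shut) to 1.0 (fully open); "grasp_force": force on a finger pad.
Only numpy, scipy, OpenCV 4.12 (cv2) and the standard library are available. Lean on these libraries where they do the work, as an engineer would, in place of code of your own. Each camera call takes 0.05 s, during which the arm holds its last target. There are 200 camera calls.

TASK

Lift the locking link up off the two pins of the spring rig and set it down flat, tab up, in the empty rectangular parts tray. Then take the rig's slide by its T handle and pull it out against the spring until its pointer lines up with the mark clip on the side rail. Finish still holding the slide steady there, without letting go, and leave the other things on the bench where they are.

Things in the scene. Friction and masses are not known exactly. Their poses are not given: they have to be found in the camera images.
- rig: spring rig bolted to the bench: aluminium base 290 x 160 x 12 mm (rig x -150 to +140), grey spring housing at its +x end (64 mm tall). Origin on the bench, mid-width. The slide pulls out along rig -x. A fixed pin (8 mm thick, top 58 mm above the bench) stands at rig x +45, y 0 on a 36 mm high step; a rail 12 mm wide, 28 mm high runs along rig y +68
- carriage: the rig's slide: steel block 64 x 50 x 22 mm, top 36 mm up, with black T handle, and an 8 mm pin (top 58 mm up) at its x +25. Axes as the rig's; origin under its centre, at rig x -40 when home. Travels 80 mm along rig -x. A spring pulls it home with 7 N at home, 1.2 N more per 10 mm; it flies back if let go. The link on both pins blocks it
- handle (a point): top centre of the T handle's crossbar, 105 mm above the bench, at rig x -60 when home; crossbar 12 mm thick along rig x, 60 mm wide along rig y, 32 mm tall, on a stem 26 mm wide. The rest of the rig, but for the link (tab top 88 mm up), stays below 64 mm
- pointer (a point): end of the slide's pointer, a steel blade 4 mm thick that sticks out sideways to rig +y just inside the rail, level with the handle; point at rig y +59, 32 mm above the bench. Axes parallel to the rig's
- mark (a point): the mark: the thin (3 mm) upright edge of a small steel clip fixed on the rig's rail; point at rig y +60, 38 mm above the bench. Axes as the rig's. It lies 30 to 60 mm from the pointer's home place along rig -x. The pointer is lined up when both have the same rig x
- link: locking link: flat steel plate 90 (x) x 34 x 8 mm, two 13 mm holes at x +-30 loosely over the rig's two pins, and an upright tab on top to hold: 34 mm long (x), 10 mm thick (y), from 8 to 52 mm above the underside. Origin at the underside's centre, at rig x +15, y 0, 36 mm above the bench on the pins (they end 22 mm higher), axes as the rig's. About 180 g
- tray: open grey rectangular parts tray, 150 (x) x 130 (y) x 28 mm, walls and floor about 4 mm; fixed to the bench. Origin at the centre of its underside
- dish: white bowl, 100 mm wide, 35 mm tall; not part of the job; origin at its underside
- beaker: glass beaker, 70 mm wide, 90 mm tall; not part of the job; origin at its underside
- bottle: white plastic bottle, 64 mm wide, 160 mm tall; not part of the job; origin at its underside
- screwdriver: screwdriver lying near the robot; not part of the job; origin at its underside
- weight: small brass weight with a knob, 36 mm wide, 62 mm tall; not part of the job; origin at its underside
- meter: black hand meter, 150 x 80 x 35 mm; not part of the job; origin at its underside
- tape: roll of tape lying flat, 90 mm wide, 24 mm tall; not part of the job; origin at its underside
There are look-alikes about, which are no part of the job. There is more than one size of the link; the job needs the smallest.

How it is judged (in metres and radians):
On the way, in this order (a step that is already met when the one before it is completed fails the run):
1. the link is lifted clear of the pins while the slide is still home (z of link in the frame of rig above 0.062 m and distance of carriage from where it was at the start of the episode below 0.009 m), for 0.1 s.
2. the link lies flat in the tray, let go, the slide still home (x of link in the frame of tray between -0.06 and 0.06 m and y of link in the frame of tray between -0.06 and 0.06 m and z of link in the frame of tray below 0.014 m and angle between link's own z axis and vertical below 0.2 rad and contact force between link and the fingers below 0.1 N and contact force between link and tray above 0.3 N and linear speed of link below 0.03 m/s and distance of carriage from where it was at the start of the episode below 0.009 m), for 0.2 s.
At the end, for the whole second after the job is handed in: the pointer is within 4 mm of the mark along the rig and steady (under 10 mm/s), the fingers hold the slide against its spring (over 3 N on it), and the link lies flat (within 0.2 rad, tab up) on the tray's floor, its centre within 60 mm of the tray's centre each way, released and at rest (x of pointer in the frame of mark between -0.004 and 0.004 m and linear speed of carriage below 0.01 m/s and contact force between carriage and the fingers above 3 N and x of link in the frame of tray between -0.06 and 0.06 m and y of link in the frame of tray between -0.06 and 0.06 m and z of link in the frame of tray below 0.014 m and angle between link's own z axis and vertical below 0.2 rad and contact force between link and the fingers below 0.1 N and contact force between link and tray above 0.3 N and linear speed of link below 0.03 m/s); the arm keeps its last pose, push and grip.
It fails at once if another thing on the bench is moved more than 20 mm or tipped (distance of any of dish, beaker, bottle, screwdriver, weight, meter, tape from where it was at the start of the episode above 0.02 m or angle between any of dish, beaker, bottle, weight, meter, tape's own z axis and vertical above 0.5 rad).
It also fails if it takes over 51 s, if anything falls off the work surface, if the arm or the gripper's body presses on something with over 40 N, if the wrist force passes 120 N, or if a joint passes its speed limit or range.

## Working session

There is one attempt and no reset: what is moved stays moved. The work goes in short steps, Python scripts to look and compute and a tool call to move; the robot and the scene stay as the last step left them, time stands still between calls to the robot, and variables do not carry over. Pictures are saved under pics/ and viewed, at most 10 in all, crops included, and the job is handed in when it is done.

Besides the shell and the picture viewer there is one more tool, called after "Request:" by a JSON object that holds its "name" and its "arguments". carry_out: Moves the arm, as the interface text tells. Its arguments: {"type":"object","properties":{"claw":{"type":"array","items":{"type":"number"}},"linear":{"type":"array","items":{"type":"array","items":{"type":"number"}}},"turn":{"type":"array","items":{"type":"number"}},"grip_force":{"type":"number"}},"required":["claw","linear","turn"]}

```bash
mkdir -p pics
cat > h.py <<'E'
import numpy as np, cv2, pickle, os
from scipy.spatial.transform import Rotation as R
def take(r,name,tag):
    c=r.camera(name); cv2.imwrite(f'pics/{tag}.png',c['frame']); pickle.dump(c,open(f'{tag}.pkl','wb')); return c
def load(tag): return pickle.load(open(f'{tag}.pkl','rb'))
def K(c): return np.array([[c['fx'],0,c['cx']],[0,c['fy'],c['cy']],[0,0,1.]])
def D(c): return np.array([c['k1'],0,0,0,0.])
def ray(c,px):
    p=cv2.undistortPoints(np.array(px,float).reshape(-1,1,2),K(c),D(c)).reshape(-1,2)
    M=cv2.Rodrigues(np.array(c['rvec'],float))[0]; t=np.array(c['tvec'],float).ravel()
    return -M.T@t, np.c_[p,np.ones(len(p))]@M
def plane(c,px,z):
    o,d=ray(c,px); return o+d*((z-o[2])/d[:,2])[:,None]
def proj(c,P): return cv2.projectPoints(np.array(P,float).reshape(-1,1,3),np.array(c['rvec'],float),np.array(c['tvec'],float),K(c),D(c))[0].reshape(-1,2)
def tri(c1,p1,c2,p2):
    o1,d1=ray(c1,p1);o2,d2=ray(c2,p2);out=[]
    for a,b in zip(d1,d2):
        s=np.linalg.lstsq(np.c_[a,-b],o2-o1,rcond=None)[0]; out.append(((o1+a*s[0])+(o2+b*s[1]))/2)
    return np.array(out)
E
python3 - <<'E'
from plant import r
from h import *
a=take(r,'top','top0')['frame'];take(r,'scene','scene0');take(r,'wrist','wrist0')
print(r.sense(),r.tip_extent)
E
```

```text
{'clock': 0.15, 'qpos': array([ 6.87659611e+01,  6.66927723e+00,  8.26268470e+01, -1.08668993e-03,
        9.07556023e+01, -2.16561841e+00]), 'dq': array([ 0.03168391, -0.10035638, -0.20358519,  0.05904928, -0.14502764,
        0.0360833 ]), 'tau': array([-1.06916954e-05, -7.32510638e+01, -6.32846761e+01, -1.05643112e-04,
        5.06586817e-03,  3.42040244e-05]), 'tool_pos': array([220.49006474, 637.85061544, 255.71565343]), 'orientation': array([-1.79948269e+02, -8.68819401e-04,  1.60931565e+02]), 'ft_force': array([0.22080975, 0.98059625, 0.09310703]), 'moment': array([ 0.02420308,  0.00816813, -0.01726894]), 'grasp_force': 0.0, 'width': 0.9997375134299381} 25.0
```

View pics/top0.png

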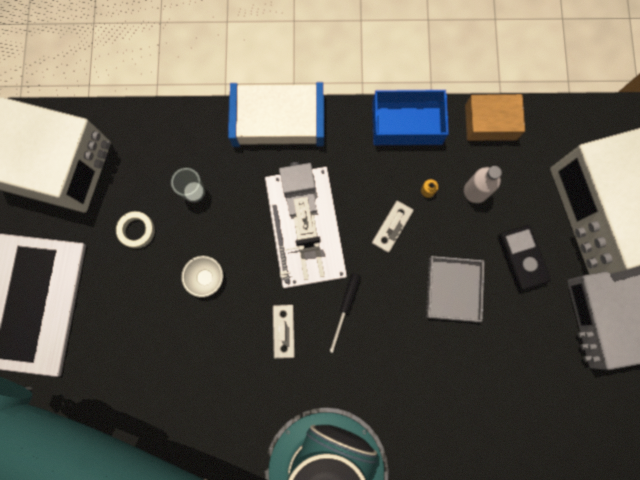

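View pics/scene0.png

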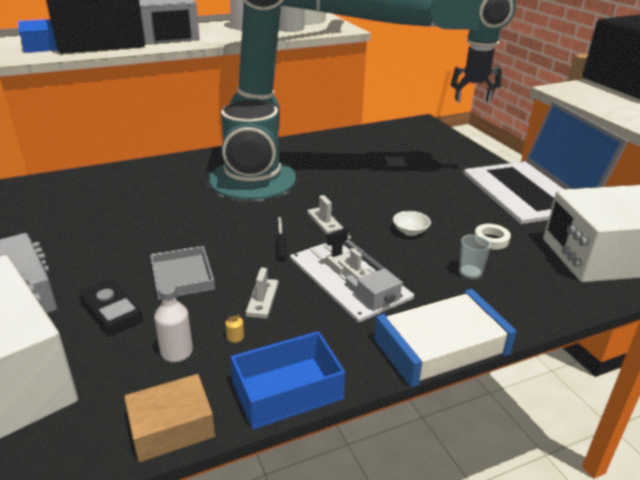

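Top view: link candidates are the one on the rig's pins (305,218) and loose plates at (393,226) and (284,331). By the description, mine is the one on the rig. The tray is at (456,289) and the blue bin at (410,117) is a look-alike of it. Next is a close crop to check.

Run:
```python
from h import *
c=load('top0');f=c['frame']
cr=cv2.resize(f[155:300,250:360],None,fx=5,fy=5,interpolation=cv2.INTER_CUBIC)[:,:]
s=load('scene0')['frame'][220:325,280:420]
s=cv2.resize(s,None,fx=4,fy=4,interpolation=cv2.INTER_CUBIC)
cr=cv2.resize(cr,None,fx=.8,fy=.8)
o=np.zeros((max(cr.shape[0],s.shape[0]),800,3),np.uint8)
o=np.zeros((580,800,3),np.uint8)
o[:580,:440]=cr[:580]; s=cv2.resize(s,(360,270)); o[:270,440:]=s
cv2.imwrite('pics/crop1.png',o)
def mask(lo,hi,roi):
    x0,y0,x1,y1=roi; m=np.zeros(f.shape[:2],np.uint8)
    m[y0:y1,x0:x1]=cv2.inRange(f,lo,hi)[y0:y1,x0:x1]
    k=max(cv2.findContours(cv2.morphologyEx(m,cv2.MORPH_CLOSE,np.ones((5,5))),0,2)[0],key=cv2.contourArea); return k
k=mask((60,60,60),(255,255,255),(258,158,352,293)); 
q=cv2.convexHull(k).reshape(-1,2);print(q.tolist())
P=plane(c,[[265,177],[325,167],[346,276],[285,287]],12);print(P)
k=mask((60,60,60),(255,255,255),(415,245,495,330))
b=cv2.boxPoints(cv2.minAreaRect(k));print(b,plane(c,b,28))
print(-cv2.Rodrigues(np.array(c['rvec']))[0].T@np.array(c['tvec']).ravel())
```

```text
[[309, 162], [326, 166], [327, 167], [328, 171], [329, 176], [340, 236], [346, 269], [346, 277], [344, 278], [339, 279], [287, 288], [283, 288], [282, 287], [281, 285], [279, 276], [264, 180], [264, 177], [265, 176], [280, 167], [293, 162]]
[[721.0467571  150.62270836  12.        ]
 [746.70783561  -3.78187096  12.        ]
 [463.79016275 -54.03611639  12.        ]
 [437.20704331  97.48058839  12.        ]]
[[424.74484 317.0621 ]
 [429.93106 254.8276 ]
 [487.20004 259.6    ]
 [482.01382 321.8345 ]] [[ 360.6565558  -242.59852859   28.        ]
 [ 513.2397627  -261.27633072   28.        ]
 [ 500.4740646  -401.78576598   28.        ]
 [ 348.45712491 -380.39829016   28.        ]]
[ 297.01957488    4.78252625 1358.17312735]
```

View pics/crop1.png

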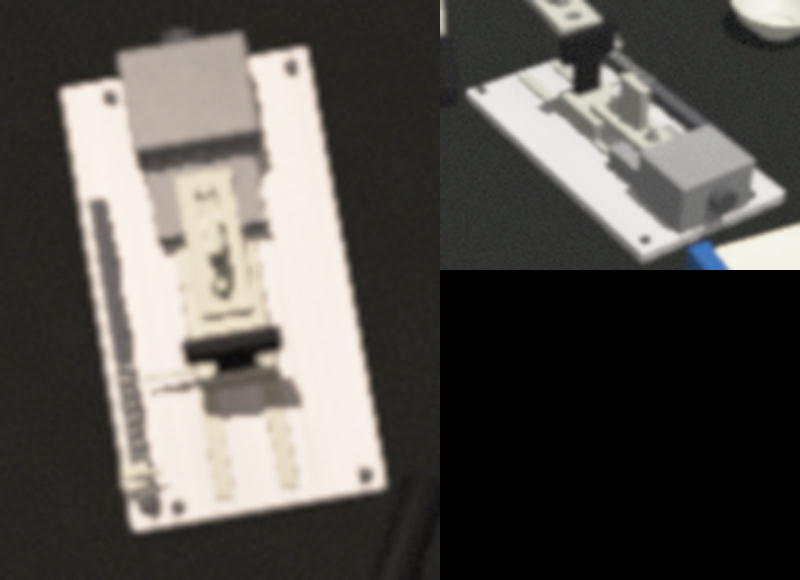

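Crop confirms the rig link, upright tab near (305,220), between handle and housing, seated over the pins. The pointer is near (287,251), and the mark clip is on the rail near (285,275), to be refined from the wrist camera.

```bash
cat >> h.py <<'E'
def fit(L,W):
    L=np.array(L,float);W=np.array(W,float)[:,:2];lc=L.mean(0);wc=W.mean(0)
    a=(L-lc)@[1,1j];b=(W-wc)@[1,1j];th=np.angle((a.conj()*b).sum());
    M=np.array([[np.cos(th),-np.sin(th)],[np.sin(th),np.cos(th)]]);o=wc-M@lc
    print('yaw',np.degrees(th),'o',o,'res',(W-(L@M.T+o)).round(1).tolist()); return M,o
def totool(s,dp):
    return R.from_euler('xyz',s['orientation'],degrees=True).inv().apply(dp)
E
python3 - <<'E'
from h import *
from plant import r
c=load('top0')
W=plane(c,[[265.5,177.5],[327,166.75],[346.25,277],[283.25,287.5]],12)
M,o=fit([[140,80],[140,-80],[-150,-80],[-150,80]],W)
for n,p in dict(link=(15,0),handle=(-60,0)).items(): print(n,M@p+o)
fit([[-75,65],[75,65],[75,-65],[-75,-65]],plane(c,[[427,319.5],[429.5,256.5],[484,259],[482,322]],28))
s=r.sense()
print(totool(s,np.r_[M@(-30,0)+o,330]-s['tool_pos']))
E
```

```text
yaw 9.349742307196042 o [596.0128869   47.70478002] res [[-1.5, -0.1], [0.2, -0.5], [0.3, 1.0], [1.0, -0.5]]
link [610.81361258  50.14168776]
handle [536.80998418  37.95714908]
yaw -4.009802105616071 o [ 428.47779638 -320.55191211] res [[-3.4, 2.6], [1.2, 0.9], [3.3, -3.4], [-1.1, -0.2]]
[-521.33049559 -449.42568022  -73.88650897]
```

Request:
{"name": "carry_out", "arguments": {"claw": [0.085, 0.085, 0.085, 0.085, 0.085, 0.085, 0.085, 0.085, 0.085, 0.085, 0.085, 0.085], "linear": [[-0.521, -0.449, -0.074], [-0.521, -0.449, -0.074], [-0.521, -0.449, -0.074], [-0.521, -0.449, -0.074], [-0.521, -0.449, -0.074], [-0.521, -0.449, -0.074], [-0.521, -0.449, -0.074], [-0.521, -0.449, -0.074], [-0.521, -0.449, -0.074], [-0.521, -0.449, -0.074], [-0.521, -0.449, -0.074], [-0.521, -0.449, -0.074]], "turn": [-0.496, -0.496, -0.496, -0.496, -0.496, -0.496, -0.496, -0.496, -0.496, -0.496, -0.496, -0.496]}}

```text
clock: 1.15
tool_pos: [470.8, 206.2, 310.1]
orientation: [180.0, 0.0, -170.6]
ft_force: [1.3, 1.3, 1.1]
width: 0.991
grasp_force: 0.0
```

Request:
{"name": "carry_out", "arguments": {"claw": [0.085, 0.085, 0.085, 0.085, 0.085, 0.085, 0.085, 0.085], "linear": [[-0.068, -0.175, -0.02], [-0.068, -0.175, -0.02], [-0.068, -0.175, -0.02], [-0.068, -0.175, -0.02], [-0.068, -0.175, -0.02], [-0.068, -0.175, -0.02], [-0.068, -0.175, -0.02], [-0.068, -0.175, -0.02]], "turn": [0, 0, 0, 0, 0, 0, 0, 0]}}

```text
clock: 1.82
tool_pos: [565.7, 47.0, 329.5]
orientation: [180.0, -0.0, -170.7]
ft_force: [-0.2, 0.1, 0.1]
width: 0.996
grasp_force: 0.0
```

Run:
```python
from h import *
from plant import r
c=take(r,'wrist','w1');s=r.sense();print(s['tool_pos'],s['orientation'],-cv2.Rodrigues(np.array(c['rvec']))[0].T@np.array(c['tvec']).ravel())
```

```text
[565.55880405  47.35414404 329.65398074] [ 1.79986546e+02 -1.18779379e-02 -1.70608056e+02] [485.98572592  33.34372327 446.73383645]
```

View pics/w1.png

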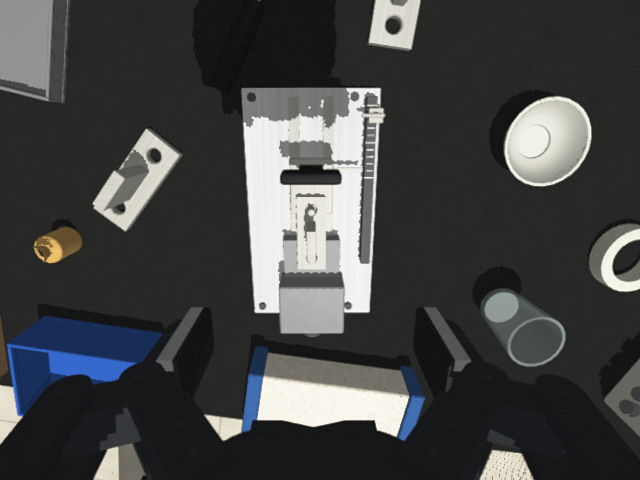

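Wrist view: rig corners near (242,88), (380,88), (370,313), (254,313); handle at (311,177), link at (311,230), pointer at about (350,166), mark clip at about (373,114). I'll zoom in to refine.

Run:
```python
from h import *
c=load('w1');f=c['frame']
cr=cv2.resize(f[80:190,260:400],None,fx=5.2,fy=5.2,interpolation=cv2.INTER_CUBIC)
cv2.imwrite('pics/crop2.png',cr);print(cr.shape)
m=np.zeros(f.shape[:2],np.uint8);m[80:320,235:390]=cv2.inRange(f,(200,200,200),(255,255,255))[80:320,235:390]
k=max(cv2.findContours(m,0,2)[0],key=cv2.contourArea);h=cv2.convexHull(k)
print(h.reshape(-1,2).tolist())
W=plane(c,[[242,88],[381,88],[370,313],[254,313]],12)
M,o=fit([[-150,-80],[-150,80],[140,80],[140,-80]],W)
q=lambda p,z:((plane(c,p,z)[:,:2]-o)@M).round(1)
print('handle,link',q([[311,177-7]],105),q([[297,195],[325,195]],44))
print('tray', proj(c,[[428,-320,4]]))
print(proj(c,[np.r_[M@p[:2]+o,p[2]] for p in [(-60,59,32),(-60,30,105),(-60,-30,105),(15,0,88),(-30,0,44),(60,0,44),(-90,60,38),(-120,60,38)]]))
```

```text
(572, 728, 3)
[[379, 88], [381, 118], [381, 121], [369, 299], [368, 311], [256, 312], [255, 311], [254, 297], [244, 137], [244, 123], [252, 117], [347, 88]]
yaw 9.386208277102071 o [597.10445788  49.96913901] res [[0.2, 1.0], [0.6, -0.9], [-0.4, 0.6], [-0.3, -0.7]]
handle,link [[-68.8  -0.3]] [[-32.6 -16.8]
 [-32.6  15.4]]
tray [[ 9.81517418 17.64917835]]
[[362.53943053 169.59502553]
 [342.49705435 179.25042202]
 [280.1529341  179.30073063]
 [311.56003968 246.82735525]
 [311.63147541 197.22142449]
 [311.78237929 269.30847196]
 [365.26128734 143.18420322]
 [366.44801789 114.87300553]]
```

View pics/crop2.png

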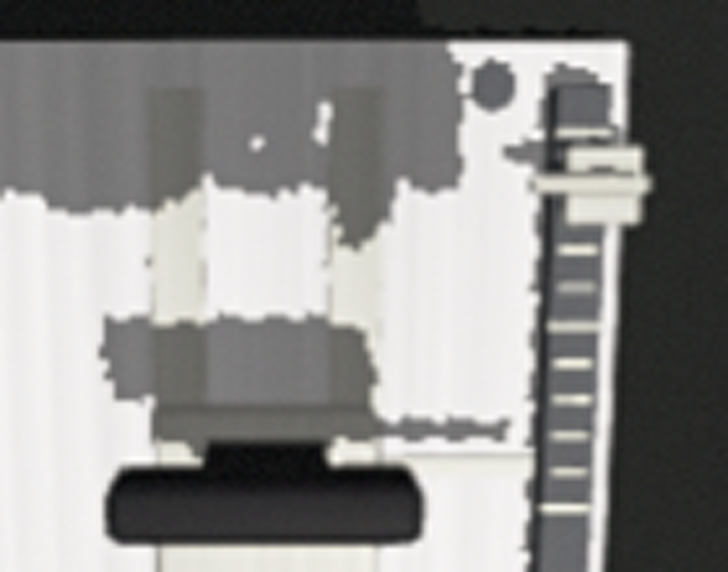

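Pointer blade is at about (362,167) and the mark edge at about (365,115.4), so the pull will be roughly 55 mm, refined later. Now move to above the link.

Request:
{"name": "carry_out", "arguments": {"claw": [0.06, 0.06, 0.06, 0.06, 0.06, 0.06, 0.06, 0.06], "linear": [[-0.0465, -0.003, 0.02], [-0.0465, -0.003, 0.06], [-0.0465, -0.003, 0.1], [-0.0465, -0.003, 0.14], [-0.0465, -0.003, 0.18], [-0.0465, -0.003, 0.2], [-0.0465, -0.003, 0.2], [-0.0465, -0.003, 0.2]], "turn": [0, 0, 0, 0, 0, 0, 0, 0]}}

```text
clock: 2.53
tool_pos: [611.8, 52.1, 129.9]
orientation: [180.0, -0.1, -170.6]
ft_force: [0.7, 1.1, 1.3]
width: 0.703
grasp_force: 0.0
```

Run:
```python
from h import *
from plant import r
c=take(r,'wrist','w2');s=r.sense();print(s['tool_pos'],s['orientation'],s['width'],s['ft_force'])
print(totool(s,np.array([612,51.9,81])-s['tool_pos']))
```

```text
[612.66027146  52.00568287 131.65352839] [-1.79989486e+02  9.23907454e-02 -1.70586401e+02] 0.7050515453406725 [-1.26084348 -0.37286316  0.2665868 ]
[7.50344393e-01 1.30296043e-02 5.06523828e+01]
```

View pics/w2.png

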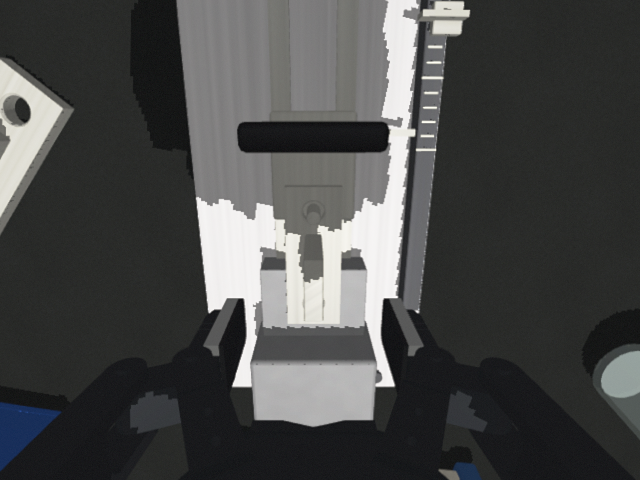

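The wrist view shows the tab (313,255) centred between the fingers (230 and 398), with the pin and hole at (313,211). Descend and close.

Request:
{"name": "carry_out", "arguments": {"claw": [0.06, 0.06, 0.06, 0.06, 0, 0, 0, 0, 0, 0, 0, 0], "linear": [[0, 0, 0.02], [0, 0, 0.04], [0, 0, 0.049], [0, 0, 0.049], [0, 0, 0.049], [0, 0, 0.049], [0, 0, 0.049], [0, 0, 0.049], [0, 0, 0.049], [0, 0, 0.049], [0, 0, 0.049], [0, 0, 0.049]], "turn": [0, 0, 0, 0, 0, 0, 0, 0, 0, 0, 0, 0], "grip_force": 50}}

```text
clock: 3.58
tool_pos: [612.8, 51.2, 81.9]
orientation: [-180.0, 0.1, -170.6]
ft_force: [-1.8, 0.9, 7.4]
width: 0.106
grasp_force: 52.9
```

Request:
{"name": "carry_out", "arguments": {"claw": [0, 0, 0, 0, 0, 0, 0, 0, 0, 0, 0, 0], "linear": [[0, 0, -0.006], [0, 0, -0.012], [0, 0, -0.018], [0, 0, -0.024], [0, 0, -0.03], [0, 0, -0.04], [0, 0, -0.06], [0, 0, -0.08], [0, 0, -0.1], [0, 0, -0.12], [0, 0, -0.12], [0, 0, -0.12]], "turn": [0, 0, 0, 0, 0, 0, 0, 0, 0, 0, 0, 0]}}

```text
clock: 4.58
tool_pos: [612.6, 51.2, 202.0]
orientation: [-180.0, 0.1, -170.6]
ft_force: [0.6, 0.0, -3.0]
width: 0.108
grasp_force: 51.6
```

Run:
```python
from h import *
from plant import r
c=take(r,'wrist','w3');s=r.sense();print(s['tool_pos'],s['orientation'],s['width'],s['ft_force'])
print(totool(s,np.array([428,-320,205])-s['tool_pos']))
```

```text
[612.18728822  51.16418408 200.51166617] [-1.79997157e+02 -2.10132597e-03 -1.70648293e+02] 0.10544466077804725 [-0.49727531  0.94594139 -2.29091778]
[ 242.05159027 -336.30204457   -4.46276656]
```

View pics/w3.png

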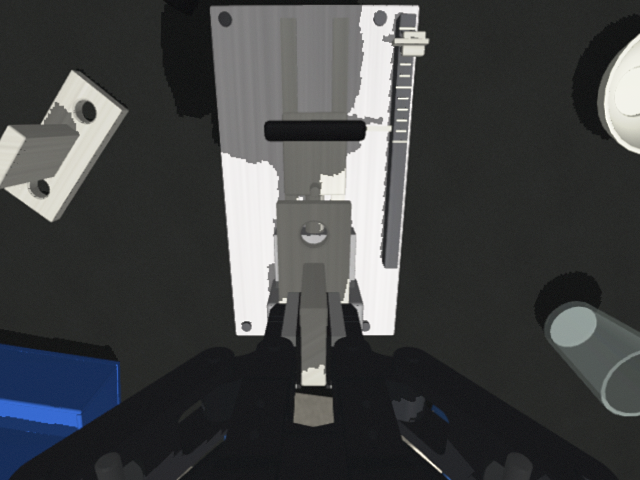

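The link is in the jaws, level and clear of the pins, and the handle is still home at (315,131). Carry it to the tray.

Request:
{"name": "carry_out", "arguments": {"claw": [0, 0, 0, 0, 0, 0, 0, 0, 0, 0, 0, 0], "linear": [[0.01, -0.014, -0.004], [0.03, -0.042, -0.004], [0.055, -0.076, -0.004], [0.08, -0.111, -0.004], [0.105, -0.146, -0.004], [0.13, -0.181, -0.004], [0.155, -0.215, -0.004], [0.18, -0.25, -0.004], [0.205, -0.285, -0.004], [0.225, -0.313, -0.004], [0.242, -0.336, -0.004], [0.242, -0.336, -0.004]], "turn": [0.02, 0.05, 0.08, 0.11, 0.14, 0.17, 0.2, 0.234, 0.234, 0.234, 0.234, 0.234]}}

```text
clock: 5.63
tool_pos: [425.0, -323.5, 203.5]
orientation: [-180.0, -0.1, 175.7]
ft_force: [0.7, 0.9, -2.9]
width: 0.108
grasp_force: 51.5
```

Run:
```python
from h import *
from plant import r
c=take(r,'wrist','w4');s=r.sense();print(s['tool_pos'],s['orientation'],s['width'],s['ft_force'])
```

```text
[ 426.05400289 -321.67209281  203.51331607] [ 1.79953798e+02 -1.03450324e-01  1.75694379e+02] 0.10656889498744718 [-0.42715175  0.91763172 -0.88850286]
```

View pics/w4.png

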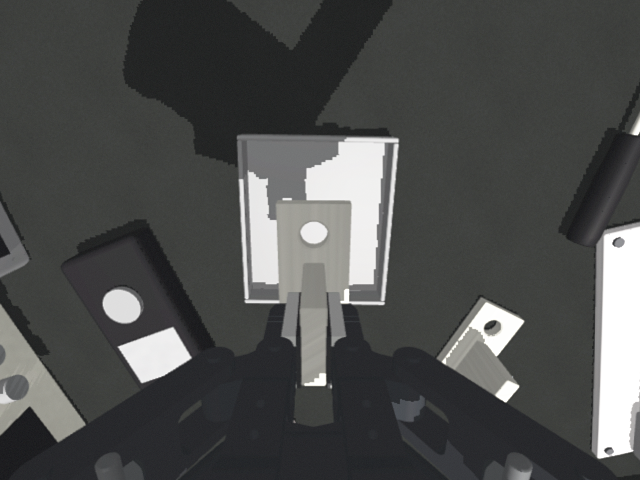

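The link hangs over the tray, whose rim corners are (239,137), (397,140), (385,302) and (246,300), and it is aligned. Lower it.

Request:
{"name": "carry_out", "arguments": {"claw": [0, 0, 0, 0, 0, 0, 0, 0, 0, 0, 0, 0], "linear": [[0, 0, 0.02], [0, 0, 0.05], [0, 0, 0.08], [0, 0, 0.105], [0, 0, 0.125], [0, 0, 0.137], [0, 0, 0.143], [0, 0, 0.146], [0, 0, 0.148], [0, 0, 0.15], [0, 0, 0.152], [0, 0, 0.152]], "turn": [0, 0, 0, 0, 0, 0, 0, 0, 0, 0, 0, 0]}}

```text
clock: 6.68
tool_pos: [428.3, -319.8, 53.1]
orientation: [-180.0, 0.0, 175.9]
ft_force: [-0.2, 0.5, -1.8]
width: 0.108
grasp_force: 51.6
```

Now at about 7 mm of height, not yet in contact. I'll creep down another 4 mm.

Request:
{"name": "carry_out", "arguments": {"claw": [0, 0, 0, 0], "linear": [[0, 0, 0.001], [0, 0, 0.002], [0, 0, 0.003], [0, 0, 0.003]], "turn": [0, 0, 0, 0]}}

```text
clock: 7.02
tool_pos: [428.2, -319.7, 49.9]
orientation: [-180.0, 0.0, 175.9]
ft_force: [0.1, -0.9, -0.8]
width: 0.111
grasp_force: 51.6
```

Request:
{"name": "carry_out", "arguments": {"claw": [0, 0, 0, 0.03, 0.03, 0.03, 0.03, 0.03, 0.03, 0.03, 0.03, 0.03], "linear": [[0, 0, 0.001], [0, 0, 0.001], [0, 0, 0.001], [0, 0, 0.001], [0, 0, 0.001], [0, 0, 0.001], [0, 0, 0.001], [0, 0, 0.001], [0, 0, 0.001], [0, 0, 0.001], [0, 0, 0.001], [0, 0, 0.001]], "turn": [0, 0, 0, 0, 0, 0, 0, 0, 0, 0, 0, 0]}}

```text
clock: 8.02
tool_pos: [428.1, -319.7, 48.8]
orientation: [-180.0, -0.0, 175.9]
ft_force: [0.6, 0.1, 0.1]
width: 0.35
grasp_force: 0.0
```

Request:
{"name": "carry_out", "arguments": {"claw": [0.03, 0.03, 0.03, 0.03, 0.03, 0.03, 0.03, 0.03], "linear": [[0, 0, 0], [0, 0, -0.01], [0, 0, -0.03], [0, 0, -0.06], [0, 0, -0.1], [0, 0, -0.14], [0, 0, -0.17], [0, 0, -0.17]], "turn": [0, 0, 0, 0, 0, 0, 0, 0]}}

```text
clock: 8.68
tool_pos: [429.4, -320.6, 226.8]
orientation: [-179.7, 0.4, 176.0]
ft_force: [0.1, -0.0, 0.4]
width: 0.35
grasp_force: 0.0
```

Run:
```python
from h import *
from plant import r
c=take(r,'wrist','w5');s=r.sense();print(s['tool_pos'],s['orientation'],s['width'],s['ft_force'])
o=np.array([597.1,50]);t=np.radians(9.4);M=np.array([[np.cos(t),-np.sin(t)],[np.sin(t),np.cos(t)]])
print(M@(-60,0)+o, totool(s,np.r_[M@(-60,0)+o,225]-s['tool_pos']))
```

```text
[ 428.88506301 -320.28391978  223.24500848] [-179.79560578    0.28906789  175.9442301 ] 0.3501320208603588 [-0.39774364 -0.80921882 -0.4637218 ]
[537.9056703   40.20044227] [-83.25924405 367.2852424   -2.64520171]
```

View pics/w5.png

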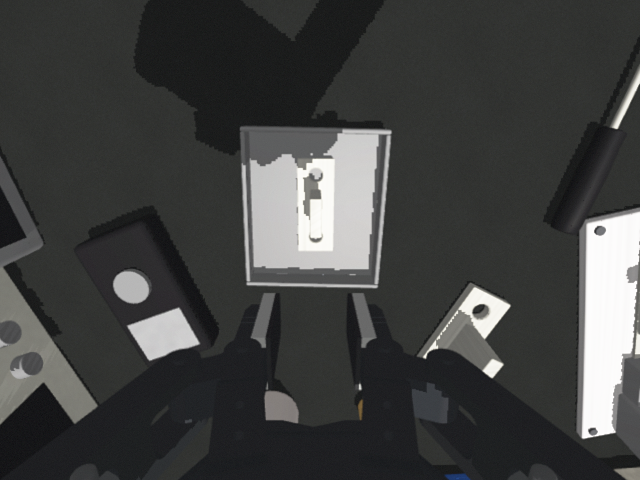

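The link lies flat, tab up, in the middle of the tray at (316,204), and the fingers are clear. Next, move to above the T handle with the jaws closing along rig x.

Request:
{"name": "carry_out", "arguments": {"claw": [0.05, 0.05, 0.05, 0.05, 0.05, 0.05, 0.05, 0.05, 0.05, 0.05, 0.05, 0.05], "linear": [[-0.01, 0.03, 0], [-0.018, 0.065, 0], [-0.026, 0.1, 0], [-0.034, 0.138, 0], [-0.042, 0.176, 0], [-0.05, 0.213, 0], [-0.058, 0.25, 0], [-0.066, 0.288, 0], [-0.074, 0.32, 0], [-0.083, 0.35, 0], [-0.083, 0.367, 0], [-0.083, 0.367, 0]], "turn": [0.12, 0.24, 0.36, 0.48, 0.6, 0.72, 0.84, 0.96, 1.08, 1.2, 1.32, 1.336]}}

```text
clock: 9.73
tool_pos: [536.8, 43.8, 217.8]
orientation: [-179.9, -0.1, 99.2]
ft_force: [0.2, -0.9, -0.6]
width: 0.585
grasp_force: 0.0
```

Request:
{"name": "carry_out", "arguments": {"claw": [0.05, 0.05], "linear": [[0, 0, 0], [0, 0, 0]], "turn": [0, 0]}}

```text
clock: 9.9
tool_pos: [536.6, 40.5, 218.2]
orientation: [-179.9, -0.0, 99.6]
ft_force: [-0.1, 0.1, 0.2]
width: 0.587
grasp_force: 0.0
```

Run:
```python
from h import *
from plant import r
c=take(r,'wrist','w6');s=r.sense();print(s['tool_pos'],s['orientation'],s['width'],s['ft_force'])
print(totool(s,np.array([537.9,40.2,105])-s['tool_pos']))
```

```text
[536.63746561  40.16736363 218.3407907 ] [-1.79955684e+02  5.43234000e-05  9.95450813e+01] 0.5847034885285667 [-0.37994115 -0.53046968 -0.1726969 ]
[ -0.17706598   1.33813189 113.33978977]
```

View pics/w6.png

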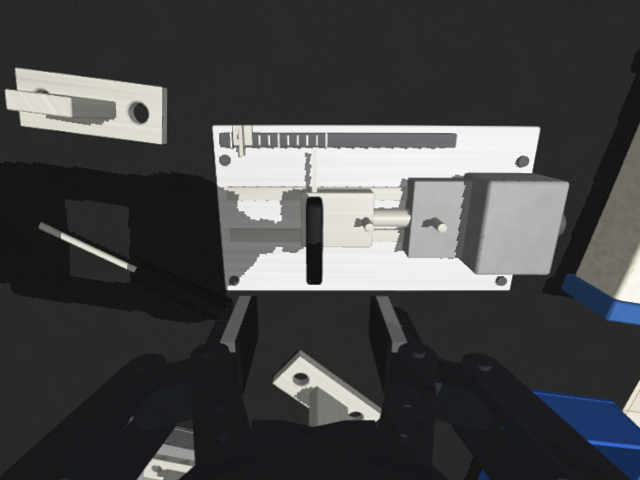

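The handle (314,240) is midway between the fingers (238 and 388). The pointer is at about (314,155) and the mark clip at about (241,140). I've used all 10 views, so from here I measure numerically.

Run:
```python
from h import *
g=cv2.cvtColor(load('w6')['frame'],6)
for y in range(122,162,2): print(y,g[y,226:258].tolist())
print('ptr')
for y in range(146,186,3): print(y,g[y,300:326].tolist())
```

```text
122 [39, 40, 40, 40, 42, 42, 41, 40, 42, 43, 40, 42, 41, 39, 43, 42, 43, 41, 41, 42, 43, 40, 41, 42, 43, 42, 40, 40, 40, 41, 42, 41]
124 [64, 65, 64, 67, 66, 66, 58, 64, 64, 65, 64, 63, 66, 66, 65, 64, 56, 61, 66, 67, 65, 68, 68, 69, 65, 61, 64, 71, 73, 73, 73, 71]
126 [229, 229, 229, 229, 230, 228, 160, 220, 224, 219, 217, 216, 220, 222, 217, 189, 126, 152, 216, 222, 224, 226, 227, 225, 215, 178, 178, 229, 229, 229, 230, 229]
128 [240, 240, 240, 240, 242, 239, 159, 222, 224, 221, 220, 218, 210, 219, 221, 210, 129, 156, 221, 224, 227, 227, 228, 227, 224, 195, 173, 240, 242, 241, 241, 241]
130 [240, 240, 239, 240, 241, 237, 144, 219, 221, 221, 219, 216, 197, 218, 220, 211, 125, 140, 220, 222, 225, 227, 228, 226, 224, 196, 162, 241, 241, 240, 240, 240]
132 [169, 168, 165, 170, 206, 168, 112, 211, 223, 220, 220, 216, 188, 218, 220, 211, 133, 141, 216, 222, 223, 226, 227, 227, 226, 199, 115, 155, 161, 159, 159, 158]
134 [102, 103, 99, 137, 250, 157, 94, 202, 222, 221, 218, 180, 172, 218, 221, 211, 144, 132, 193, 220, 223, 226, 227, 224, 225, 205, 111, 101, 104, 104, 104, 103]
136 [105, 1
[... 3279 characters left out ...]
 243, 243, 243, 243, 243]
173 [238, 237, 238, 238, 239, 219, 132, 118, 123, 174, 232, 239, 234, 229, 229, 230, 232, 237, 238, 238, 238, 238, 238, 239, 238, 238]
176 [239, 239, 240, 240, 219, 133, 119, 122, 122, 145, 174, 206, 232, 230, 228, 229, 233, 237, 239, 239, 239, 239, 239, 239, 239, 239]
179 [234, 234, 235, 234, 206, 126, 118, 120, 119, 123, 171, 227, 232, 229, 228, 228, 230, 234, 236, 236, 235, 236, 236, 236, 236, 236]
182 [239, 240, 240, 241, 242, 223, 135, 123, 123, 129, 192, 240, 234, 229, 228, 227, 233, 239, 241, 242, 242, 241, 242, 242, 242, 242]
185 [236, 235, 235, 236, 238, 211, 128, 117, 125, 184, 238, 236, 232, 227, 228, 228, 231, 235, 236, 236, 237, 237, 238, 237, 238, 238]
```

Request:
{"name": "carry_out", "arguments": {"claw": [0.05, 0.05, 0.05, 0.05, 0.05, 0.05, 0.05], "linear": [[0, 0.001, 0.03], [0, 0.001, 0.06], [0, 0.001, 0.09], [0, 0.001, 0.105], [0, 0.001, 0.115], [0, 0.001, 0.117], [0, 0.001, 0.117]], "turn": [0, 0, 0, 0, 0, 0, 0]}}

```text
clock: 10.53
tool_pos: [537.9, 40.3, 102.0]
orientation: [-180.0, -0.0, 99.4]
ft_force: [0.6, 0.3, 0.5]
width: 0.584
grasp_force: 0.0
```

Request:
{"name": "carry_out", "arguments": {"claw": [0, 0, 0, 0, 0, 0, 0, 0, 0, 0], "linear": [[0, 0, 0], [0, 0, 0], [0, 0, 0], [0, 0, 0], [0, 0, 0], [0, 0, 0], [0, 0, 0], [0, 0, 0], [0, 0, 0], [0, 0, 0]], "turn": [0, 0, 0, 0, 0, 0, 0, 0, 0, 0], "grip_force": 90}}

```text
clock: 11.37
tool_pos: [537.3, 40.5, 103.2]
orientation: [-179.9, 0.0, 99.4]
ft_force: [-15.5, -3.1, 14.4]
width: 0.126
grasp_force: 89.1
```

Run:
```python
from h import *
c=load('w6');t=np.radians(9.4);u=np.array([np.cos(t),np.sin(t)])
p=plane(c,[[314.1,155]],32)[0,:2]@u
for z in (38,43): print(plane(c,[[240.9,154]],z)[0,:2]@u-p)
```

```text
-60.07739761672417
-59.07760653237756
```

Request:
{"name": "carry_out", "arguments": {"claw": [0, 0, 0, 0, 0, 0, 0, 0, 0, 0, 0, 0], "linear": [[0, -0.003, 0], [0, -0.009, 0], [0, -0.016, 0], [0, -0.023, 0], [0, -0.03, 0], [0, -0.037, 0], [0, -0.044, 0], [0, -0.05, 0], [0, -0.054, 0], [0, -0.057, 0], [0, -0.058, 0], [0, -0.058, 0]], "turn": [0, 0, 0, 0, 0, 0, 0, 0, 0, 0, 0, 0]}}

```text
clock: 12.37
tool_pos: [482.0, 31.3, 103.2]
orientation: [179.7, 0.0, 99.4]
ft_force: [13.3, 0.3, -2.1]
width: 0.122
grasp_force: 87.9
```

Request:
{"name": "carry_out", "arguments": {"claw": [0, 0, 0, 0], "linear": [[0, 0, 0], [0, 0, 0], [0, 0, 0], [0, 0, 0]], "turn": [0, 0, 0, 0]}}

```text
clock: 12.7
tool_pos: [482.2, 31.3, 103.2]
orientation: [179.7, 0.0, 99.4]
ft_force: [13.2, 0.8, -0.8]
width: 0.126
grasp_force: 87.9
```

Run:
```python
from h import *
from plant import r
c=take(r,'wrist','w7');s=r.sense();print(s['tool_pos'],s['orientation'],s['width'],s['ft_force'],s['grasp_force'])
t=np.radians(9.4);M=np.array([[np.cos(t),-np.sin(t)],[np.sin(t),np.cos(t)]]);o=np.array([597.1,50])
P=[np.r_[M@p[:2]+o,p[2]] for p in [(-118,60,38),(-118,59,32),(-118,50,32)]]
q=proj(c,P);print(q)
g=cv2.cvtColor(c['frame'],6);x=int(q[0,0])
for y in range(int(q[0,1])-20,int(q[2,1])+14,2): print(y,g[y,x-16:x+17].tolist())
print(x-16)
```

```text
[482.25075599  31.27762254 103.1903912 ] [1.79707184e+02 4.03924617e-02 9.94091759e+01] 0.12078643985373237 [12.99913744  0.56340142 -0.88156455] 87.90264844894409
[[308.7140212  165.3831484 ]
 [308.79624965 165.97310809]
 [308.85773027 183.09780364]]
145 [225, 223, 222, 222, 208, 153, 109, 104, 107, 134, 192, 223, 224, 223, 223, 216, 210, 221, 223, 226, 227, 229, 230, 231, 231, 230, 230, 225, 185, 119, 103, 105, 106]
147 [224, 222, 222, 221, 195, 119, 101, 102, 104, 127, 183, 223, 224, 223, 223, 217, 210, 221, 222, 225, 226, 228, 229, 231, 230, 230, 229, 224, 184, 117, 103, 103, 103]
149 [223, 222, 221, 222, 221, 211, 193, 190, 169, 127, 175, 223, 223, 222, 223, 217, 209, 221, 221, 223, 226, 228, 229, 230, 229, 228, 228, 224, 185, 118, 102, 105, 104]
151 [222, 221, 219, 220, 221, 220, 220, 202, 149, 122, 176, 224, 224, 221, 221, 216, 208, 220, 220, 223, 224, 227, 229, 229, 230, 228, 228, 225, 184, 116, 101, 103, 102]
153 [221, 221, 221, 219, 219, 219, 220, 189, 111, 117, 177, 222, 223, 223, 222, 215, 207, 219, 220, 222, 226, 226, 228, 229, 229, 228, 227, 223, 185, 117, 99, 102, 103]
[... 2846 characters left out ...]
, 237, 237, 237]
189 [237, 236, 237, 238, 238, 217, 129, 118, 120, 121, 122, 122, 120, 121, 124, 174, 230, 234, 227, 227, 227, 227, 227, 227, 230, 236, 237, 237, 237, 238, 237, 238, 237]
191 [235, 235, 235, 235, 235, 212, 124, 113, 117, 117, 118, 118, 118, 116, 122, 183, 235, 233, 227, 227, 227, 227, 227, 227, 230, 233, 235, 234, 234, 234, 235, 235, 235]
193 [239, 239, 239, 239, 240, 237, 231, 231, 200, 132, 123, 122, 123, 121, 132, 195, 239, 233, 227, 226, 226, 226, 226, 227, 231, 237, 239, 240, 240, 240, 240, 240, 240]
195 [238, 238, 238, 238, 239, 240, 240, 220, 133, 119, 122, 122, 121, 125, 190, 241, 239, 233, 227, 226, 226, 226, 226, 226, 230, 237, 239, 240, 240, 239, 239, 240, 239]
292
```

Run:
```python
from h import *
c=load('w7');t=np.radians(9.4);u=np.array([np.cos(t),np.sin(t)])
for z in (38,43): print(plane(c,[[305,170]],z)[0,:2]@u-plane(c,[[313,172]],32)[0,:2]@u)
```

```text
-4.104100424807939
-4.017006433287804
```

Request:
{"name": "carry_out", "arguments": {"claw": [0, 0, 0, 0, 0, 0, 0, 0, 0], "linear": [[0, -0.001, 0], [0, -0.002, 0], [0, -0.003, 0], [0, -0.0042, 0], [0, -0.0042, 0], [0, -0.0042, 0], [0, -0.0042, 0], [0, -0.0042, 0], [0, -0.0042, 0]], "turn": [0, 0, 0, 0, 0, 0, 0, 0, 0]}}

```text
clock: 13.5
tool_pos: [478.1, 30.6, 103.2]
orientation: [179.7, 0.0, 99.4]
ft_force: [14.2, 0.7, -0.9]
width: 0.118
grasp_force: 87.9
```

Run:
```python
from h import *
from plant import r
c=take(r,'wrist','w8');s=r.sense();print(s['tool_pos'],s['ft_force'],s['grasp_force'])
g=cv2.cvtColor(c['frame'],6)
for y in range(145,200,5): print(y,g[y,292:332].tolist())
```

```text
[478.12981515  30.59651546 103.172816  ] [14.26708627  0.67769964 -1.29256136] 87.9403281211853
145 [226, 241, 171, 65, 46, 59, 124, 196, 225, 223, 222, 223, 222, 191, 114, 104, 105, 109, 152, 208, 224, 223, 223, 224, 223, 223, 223, 226, 228, 229, 230, 232, 231, 231, 231, 227, 191, 130, 105, 106]
150 [215, 242, 177, 108, 102, 95, 122, 193, 222, 222, 221, 221, 221, 221, 222, 220, 189, 116, 150, 209, 223, 224, 223, 223, 222, 221, 221, 224, 227, 228, 229, 230, 230, 229, 230, 226, 192, 133, 103, 103]
155 [208, 243, 182, 106, 85, 60, 122, 194, 221, 221, 220, 219, 219, 221, 220, 186, 112, 106, 150, 209, 223, 222, 223, 222, 223, 220, 220, 222, 225, 227, 228, 229, 228, 228, 230, 225, 184, 118, 101, 101]
160 [196, 243, 201, 105, 84, 79, 73, 79, 87, 88, 87, 75, 51, 48, 47, 47, 43, 62, 130, 199, 223, 222, 223, 223, 195, 124, 96, 95, 90, 86, 90, 98, 94, 87, 85, 86, 86, 87, 88, 93]
165 [241, 242, 230, 167, 123, 120, 123, 123, 124, 124, 125, 124, 124, 151, 213, 242, 242, 242, 236, 226, 221, 221, 221, 221, 229, 238, 241, 240, 241, 241, 241, 241, 241, 241, 241, 241, 241, 241, 241, 241]
170 [239, 239
[... 516 characters left out ...]
 227, 230, 234, 236, 236, 235, 236, 235, 236, 234, 235, 235, 235, 235, 235, 236, 236]
185 [236, 236, 237, 237, 238, 239, 218, 129, 117, 120, 120, 120, 120, 119, 119, 123, 181, 233, 228, 226, 227, 227, 227, 228, 230, 235, 237, 236, 237, 236, 237, 236, 236, 237, 236, 236, 236, 236, 237, 236]
190 [234, 235, 235, 236, 237, 217, 134, 114, 116, 119, 120, 118, 119, 118, 123, 184, 236, 233, 227, 227, 227, 227, 227, 226, 230, 234, 236, 235, 236, 236, 236, 236, 236, 236, 236, 237, 236, 236, 236, 236]
195 [239, 238, 239, 239, 239, 240, 239, 226, 160, 121, 122, 124, 121, 126, 189, 241, 239, 232, 226, 226, 226, 226, 226, 226, 231, 237, 239, 239, 240, 240, 240, 239, 239, 240, 239, 239, 239, 239, 239, 239]
```

```bash
python3 -c "
from plant import r
print(r.finish_job())"
```

```text
the job is handed in; nothing more can be done
None
```

I set the link flat, tab up, in the tray and pulled the slide until its pointer was within about 0.5 mm of the mark by image measurement. The gripper was still holding it against the spring when I handed the job in at about 13.5 s of the 51 s; no verdict came back.

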